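# Let the bevelling wheel down its rack and catch it

## Robot

A 6-joint arm with a two-finger parallel gripper is mounted at the origin on the work surface. World frame = base frame: x ahead of the robot, y to its left, z up, the work surface at z = 0. Lengths are in m, angles in rad, forces in N, time in s.
With the tool pointing down it reaches from about 0.325 to 0.875 m from the base axis. Payload 4.4 kg.
Tool frame: the origin (TCP) lies between the finger pads; the fingertips stand 19 mm ahead of it and the grasp point (between the pads) is the TCP; z points along the fingers, y is the line along which they close (so a half turn about z gives the same grasp; the last joint's range is limited). The gripper opens to 85 mm and grips with 20 to 120 N. Pads are 22 mm wide; open, the fingers measure 114 mm over their backs; the gripper's body (76 mm by 85 mm) begins 54 mm behind the grasp point. The pads swing forward as they close: fully open they stand 13 mm farther back than shut.
Start: joints at [0.962, 0.207, 1.542, -0, 1.393, -0.15], TCP at [0.255, 0.516, 0.25] pointing down, gripper open.
Joint ranges: [-2.73, 2.73], [-0.86, 2.22], [0.23, 2.46], [-1.11, 4.25], [0.08, 2.63], [-2.82, 2.82]. Speed limits (rad/s): [2.79, 2.79, 3.14, 3.14, 3.14, 3.14].

## Interface

Orientations are given as a unit quaternion [w, x, y, z].
In Python, from cell import read_state, camera, camera_model, job_done, trace, place_of gives the robot as it stands.
- The arm moves only by the tool move_arm, never from a script. Its argument "motion" is text: rows parted by semicolons, each of 7 numbers parted by spaces: the shift along the world's x, y, z in units of 250 mm (1.0 is 250 mm), then the turn, a rotation vector about the world's x, y, z in units of 2 pi rad (1.0 is 2 pi rad), then the opening, from 0 (shut) to 1 (fully open). A call has 1 to 20 rows; each row shifts and turns the commanded pose from where the row before left it; what a row does not reach is not made up. A row lasts 1/10 s, in which the tool goes at most 50 mm and 8.59 degrees, less where a joint would pass 70% of its speed; a pose out of reach is approached as far as the arm can. A call with a number of a shift or a turn outside -1 to 1 is refused whole. A call with a gripper value outside its range is refused whole. The fingers move at their own pace and stop on an object; "newtons" is the grip in N (left out, the last holds). Time passes only in rows, so rows that do not move let the fingers close. It gives the time, the measured TCP pose, the force, the opening and the grip force at its end, in the units of the state.
- read_state(): the state, without advancing time (a new reading comes with each control period).
- camera(name): name is "side" or "top" or "wrist"; returns the picture (400x640x3 uint8, red, green, blue); there is no depth.
- camera_model(name): a dict with "fx", "fy", "cx", "cy" (pixels), "eye" and "attitude" of the camera in the world. Camera axes: x right, y up, looking along -z (the intrinsics and any distortion apply to the point x, -y, -z); pixel columns grow to the right and rows downward; lengths in m; the calibration is good to about 2 mm. A picture is of the moment at which its call begins: read the wrist's pose just before it. camera_model takes no time and is no camera call; for the wrist camera it gives the pose at the moment of the call.
- job_done(): hands the job in; it is judged then, once.
Trained networks look in the newest picture that a camera, given by its name, has taken for a name from the list of things; names that differ only in an ending like _2 or _b are one class to them, and where a whole thing is asked for, a point or a joint stands for the part that bears it (a point fixed in the world has none). Each returns a list of dicts, best first, with "score" (0 to 1); they miss things now and then, are a little off and sometimes report something else, mostly with a low value. They report only what shows in the picture. A call takes as long as a camera call.
- trace(label, camera): "mask" (400x640 bool, what is visible of it) and "pixel" ([column, row] in pixels, amid what is visible of it).
- place_of(label, camera): "pixel" ([column, row] in pixels: a listed point, or the origin of a listed thing).
The state is a dict: "time_s": time; "joint_positions": joint angles; "dq": joint speeds; "effort": joint torques, N m; "position": TCP position; "tool_rot": TCP orientation; "force": force on the tool from outside, world axes, zero at the start; "moment": the same for the moment, N m; "width": finger opening in m; "gripper_force": force on a finger pad.
Only numpy, scipy, OpenCV 4.12 (cv2) and the standard library are available. Lean on these libraries where they do the work, as an engineer would, in place of code of your own. Each camera call takes 0.05 s, during which the arm holds its last target. There are 200 camera calls.

## Task

Press the red lever pad on the wheel rack all the way down so that the grinding wheel rolls out from under its clear cover, meet the rolling stone with your closed fingers while moving along at nearly its own speed, slow it almost to a standstill on the open rails before it gets to the notches, then let it down slowly into the pair of notches near the open end and leave it resting there. The stone cracks and the arbor scores easily: no hard knock, no pinching, and never check the wheel so sharply that its arbor skids on the rails; do not let it run past the notches, and leave everything else on the bench where it is.

Things in the scene. Friction and masses are not known exactly. Their poses are not given: they have to be found in the camera images.
- rack: Fixed wheel rack, plywood base 230 x 700 x 14 mm; origin: centre of the base's underside, on the bench. Its y axis points up the rails (the wheel rolls to -y), x across them, away from the robot. Two round steel rails, 12 mm thick, at x = -45 and +45 mm, slope down to -y at 0.114 rad. Between them (x = -37 to +37 mm) nothing stands above 28 mm, but for a 42 mm end board at y = -344 mm.
- cover_mouth (a point): Middle of the lower edge of the clear dust cover's top, rack y = +30 mm, 223 mm above the bench. The cover spans rack y = +30 to +330 mm and x = -60 to +107 mm and is open towards the robot (-x) and down the rails; from this edge on the rails are open from above.
- rail_end (a point): Middle between the rails' open lower ends, rack y = -300 mm, 78 mm above the bench. There is no stop: a freely running wheel mostly hops over the notches and comes off here.
- wheel: Loose grinding wheel on its arbor, about 0.65 kg (-20 to +40 %): grey-green disc, diameter 96, thickness 26 mm, wet and slippery (friction 0.1), on a steel arbor, diameter 32, length 154 mm, rolling on the oiled rails (friction 0.17). Origin: centre of the disc; x is the arbor's axis, y and z turn with it. Inertia about x 0.00044 kg m2, rolling radius 16 mm. Starts at rack y = +230, z = 155 mm.
- stop_lever (a joint): Angle (rad) of the rocker stop that holds the wheel: 0 with its hook pin in front of the arbor's near end; grows as the red pad is pressed, frees the wheel from about 0.2, fully down at 0.4. Stays where left (friction, about 1 N at the pad). Then the wheel gains about 0.2 m/s2, less 0.75 per s of its speed; 1.2 to 1.9 s later it passes the cover mouth at 0.17 to 0.28 m/s.
- lever_pad (a point): Centre of the top face of the red pad (36 mm across the rails, 34 mm along them), on the robot's side of the rack, outside the cover. It swings about a pivot 95 mm up the rails from it; fully pressed it has gone down about 37 mm.
- notch (a point): Where the wheel's centre lies when its arbor rests in the V notches of both rails: rack x = 0, y = -230, z = 97 mm. The notches run from y = -210 to -250 mm; the wheel drops 7 mm into them (its centre is at z = 104 mm just before) and stays if it comes in slower than 0.1 m/s; running freely (0.2 to 0.37 m/s) it mostly hops over.
- awl_block: Bystander: light wood block 55 x 150 x 35 mm with three upright dark-handled awls, 140 mm high in all; origin: centre of its underside.
- twine_a: Bystander: ball of natural twine, 80 mm diameter; origin: its underside.
- screwdriver: Bystander: screwdriver lying on the bench; origin: under its middle.

How it is judged:
On the way, in this order (a step that is already met when the one before it is completed fails the run):
1. the lever is pressed down, past 0.33 rad of its 0.4, and the stop lets the wheel go (value of joint stop_lever above 0.33 rad).
2. the wheel is slowed by the hand to under 0.05 m/s on the open rails, its centre between rack y = +30 mm and the notches (-205 mm) (linear speed of wheel below 0.05 m/s and y of wheel in the frame of rack between -0.205 and 0.03 m), for 0.2 s.
At the end, for the whole second after the job is handed in: The wheel's arbor rests in both notches (centre within 10 mm of the notch point, axis within 0.1 rad of across the rails), still (under 0.03 m/s and 0.5 rad/s), let go of, and no bystander has moved 30 mm (distance between wheel and notch below 0.01 m and linear speed of wheel below 0.03 m/s and angular speed of wheel below 0.5 rad/s and angle between the x axis of wheel and the x axis of rack, either way round below 0.1 rad and distance of each of awl_block, twine_a, screwdriver from where it was at the start of the episode below 0.03 m); the robot touches nothing.
It fails at once if the hand presses, knocks or pinches the wheel with more than 15 N (contact force between any of the fingers, the arm and wheel above 15 N).
It fails at once if the wheel is checked so sharply that its arbor skids on the rails above the notches, its surface running 0.035 to 0.055 m/s or more faster than the wheel moves (y of wheel in the frame of rack above -0.205 m and ((angular speed of wheel above 3.44 rad/s and linear speed of wheel below 0.02 m/s) or (angular speed of wheel above 4.69 rad/s and linear speed of wheel below 0.04 m/s) or (angular speed of wheel above 5.94 rad/s and linear speed of wheel below 0.06 m/s) or (angular speed of wheel above 7.19 rad/s and linear speed of wheel below 0.08 m/s) or (angular speed of wheel above 8.44 rad/s and linear speed of wheel below 0.1 m/s) or (angular speed of wheel above 9.69 rad/s and linear speed of wheel below 0.12 m/s) or (angular speed of wheel above 10.94 rad/s and linear speed of wheel below 0.14 m/s) or (angular speed of wheel above 12.19 rad/s and linear speed of wheel below 0.16 m/s) or (angular speed of wheel above 13.44 rad/s and linear speed of wheel below 0.18 m/s) or (angular speed of wheel above 14.69 rad/s and linear speed of wheel below 0.2 m/s) or (angular speed of wheel above 15.94 rad/s and linear speed of wheel below 0.22 m/s) or (angular speed of wheel above 17.19 rad/s and linear speed of wheel below 0.24 m/s) or (angular speed of wheel above 18.44 rad/s and linear speed of wheel below 0.26 m/s))).
It fails at once if the wheel runs past the notches, comes off the rails or is lifted out of the rack (y of wheel in the frame of rack below -0.275 m or z of wheel in the frame of rack below 0.085 m or z of wheel in the frame of rack above 0.18 m).
It fails at once if something else on the bench is knocked about (distance of any of awl_block, twine_a, screwdriver from where it was at the start of the episode above 0.03 m).
It also fails if it takes over 37 s, if anything falls off the work surface, if the arm or the gripper's body presses on something with over 40 N, if the wrist force passes 120 N, or if a joint passes its speed limit or range.

## Working session

There is one attempt and no reset: what is moved stays moved. The work goes in short steps, Python scripts to look and compute and a tool call to move; the robot and the scene stay as the last step left them, time stands still between calls to the robot, and variables do not carry over. Pictures are saved under pics/ and viewed, at most 10 in all, crops included, and the job is handed in when it is done.

Besides the shell and the picture viewer there is one more tool, called after "Request:" as name(argument=value, ...) on one line, values as JSON. move_arm: Moves the arm, as the interface text tells. Shifts and turns lie within -1 to 1; 1 stands for 250 mm of shift or 2 pi rad of turn. Its arguments: {"type":"object","properties":{"motion":{"type":"string"},"newtons":{"type":"number"}},"required":["motion"]}

```bash
mkdir -p pics
cat > h.py <<'E'
import numpy as np,cv2
from scipy.spatial.transform import Rotation as R
from cell import *
def ray(m,px):
    d=m.get("distortion"); 
    v=np.array([(px[0]-m["cx"])/m["fx"],-(px[1]-m["cy"])/m["fy"],-1.])
    q=m["attitude"]; 
    M=R.from_quat([q[1],q[2],q[3],q[0]]).as_matrix() if np.size(q)==4 else np.array(q)
    return np.array(m["eye"]),M@v/np.linalg.norm(v)
def tri(rs):
    A=np.zeros((3,3));b=np.zeros(3)
    for o,d in rs:
        P=np.eye(3)-np.outer(d,d);A+=P;b+=P@o
    x=np.linalg.solve(A,b)
    return x,[np.linalg.norm((np.eye(3)-np.outer(d,d))@(x-o)) for o,d in rs]
def atz(r,z): o,d=r; return o+d*(z-o[2])/d[2]
E
python3 - <<'E'
from h import *
ims={}
ms={}
for c in("side","top"):
    im=camera(c);ms[c]=camera_model(c);cv2.imwrite(f"pics/{c}0.png",im[:,:,::-1]);print(c,ms[c])
for n in("cover_mouth","rail_end","wheel","lever_pad","notch","rack","awl_block","twine_a","screwdriver"):
    rs=[]
    for c in("side","top"):
        p=place_of(n,c)
        if p: print(n,c,[(np.round(q["pixel"]),round(q["score"],2)) for q in p[:2]]); rs.append(ray(ms[c],p[0]["pixel"]))
    if len(rs)==2: print("  ->",tri(rs))
print(read_state())
E
```

```text
side {'fx': 388.29302358489656, 'fy': 388.29302358489656, 'cx': 322.76569826108266, 'cy': 193.98883927216113, 'eye': array([ 0.35377206, -0.82679805,  0.74041909]), 'attitude': array([ 0.88180619,  0.4642267 , -0.04132364, -0.07213711])}
top {'fx': 364.67626561785613, 'fy': 364.67626561785613, 'cx': 313.9973506991154, 'cy': 202.23009009225436, 'eye': array([0.41884906, 0.06011809, 1.4601341 ]), 'attitude': array([ 0.70935421,  0.01132012, -0.02219808, -0.70441161])}
cover_mouth side [(array([362., 163.]), 0.75)]
cover_mouth top [(array([318., 165.]), 0.81)]
  -> (array([0.60425215, 0.02699686, 0.23251567]), [np.float64(4.055099163351284e-05), np.float64(4.055099163356219e-05)])
rail_end side [(array([419., 300.]), 0.67)]
rail_end top [(array([405., 157.]), 0.93)]
  -> (array([ 0.65816018, -0.30696299,  0.076306  ]), [np.float64(0.0015808324039223018), np.float64(0.0015808324039223304)])
wheel side [(array([338., 159.]), 0.55), (array([421., 301.]), 0.24)]
lever_pad side [(array([318., 194.]), 0.54)]
lever_pad top [(array([323., 204.]), 0.76), (array([239., 240.]), 0.16)]
  -> (array(
[... 1197 characters left out ...]
6464506687)])
{'time_s': 1.0, 'joint_positions': array([ 9.61504016e-01,  2.06564367e-01,  1.54150634e+00, -1.87160136e-05,
        1.39350419e+00, -1.50487822e-01]), 'dq': array([-0.00036498, -0.0015831 ,  0.00120559, -0.00125043, -0.00220072,
       -0.00120157]), 'effort': array([ 1.00314421e-03, -3.83045161e+01, -2.91979158e+01, -3.03671522e-04,
        8.30550780e-04, -2.38838726e-05]), 'position': array([0.25466183, 0.51552918, 0.25029892]), 'tool_rot': array([1.18480786e-05, 2.27393861e-01, 9.73802871e-01, 4.83266546e-06]), 'force': array([0.26152262, 0.34862206, 0.84632332]), 'moment': array([-0.03859421,  0.01356394, -0.0049889 ]), 'gripper_force': 0.0, 'width': 0.08578105186753653}
```

View pics/side0.png

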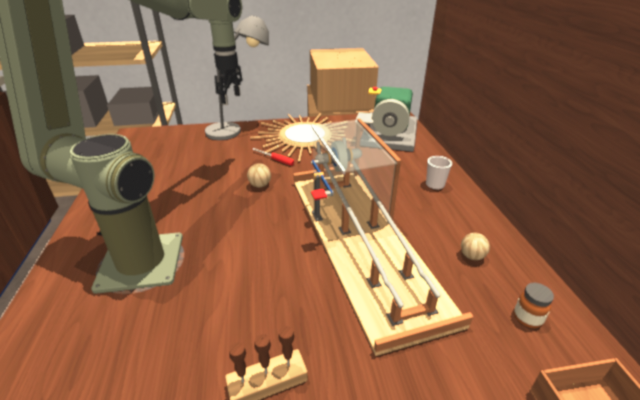

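View pics/top0.png

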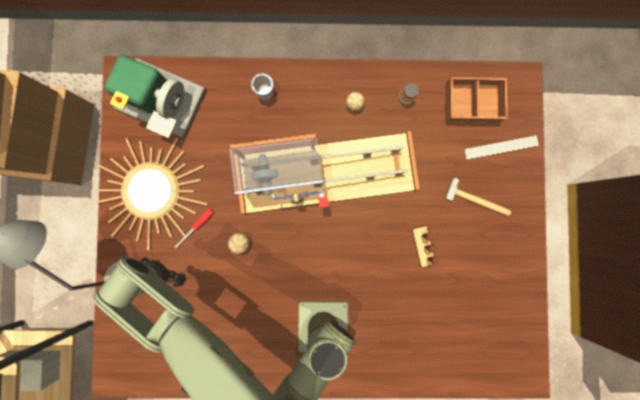

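Side view: rails run from the covered wheel at (338,159) to the rail ends at (419,300), with the red pad at (318,194). Top view agrees, with the pad at (323,203) and rail end at (405,157). The rack is yawed by about 0.16 rad. I'll move closer with the fingers shut and refine.

Request:
move_arm(motion="0.07 -0.17 0.015 0 0 -0.011 0;0.07 -0.17 0.015 0 0 -0.011 0;0.07 -0.17 0.015 0 0 -0.011 0;0.07 -0.17 0.015 0 0 -0.011 0;0.07 -0.17 0.015 0 0 -0.011 0;0.07 -0.17 0.015 0 0 -0.011 0;0.07 -0.17 0.015 0 0 -0.011 0;0.07 -0.17 0.015 0 0 -0.011 0;0.07 -0.17 0.015 0 0 -0.011 0;0.07 -0.17 0.015 0 0 -0.011 0;0.07 -0.17 0.015 0 0 -0.011 0;0.07 -0.17 0.015 0 0 -0.011 0;0.07 -0.17 0.015 0 0 -0.011 0;0.07 -0.17 0.015 0 0 -0.008 0;0 0 0 0 0 0 0;0 0 0 0 0 0 0", newtons=20)

```text
time_s: 2.6
position: [0.4997, -0.0803, 0.3026]
tool_rot: [-0.0, 0.648, 0.762, 0.0]
force: [0.9, -0.0, -0.6]
width: 0.0003
gripper_force: 0.0
```

```bash
cat >> h.py <<'E'
def proj(m,P):
    q=m["attitude"];M=R.from_quat([q[1],q[2],q[3],q[0]]).as_matrix()
    v=M.T@(np.asarray(P)-m["eye"]);return np.array([m["cx"]-m["fx"]*v[0]/v[2],m["cy"]+m["fy"]*v[1]/v[2]])
PT={"cover_mouth":(0,.03,.223),"rail_end":(0,-.3,.078),"notch":(0,-.23,.097),"rack":(0,0,0)}
def world(p,P):
    c,s=np.cos(p[2]),np.sin(p[2]);return np.array([p[0]+c*P[0]-s*P[1],p[1]+s*P[0]+c*P[1],P[2]])
def rackc(p,W):
    c,s=np.cos(p[2]),np.sin(p[2]);d=np.asarray(W)[:2]-p[:2];return np.array([c*d[0]+s*d[1],-s*d[0]+c*d[1],W[2]])
E
cat > m1.py <<'E'
from h import *
from scipy.optimize import least_squares
obs=[];pad=[];wh=[]
for c in("side","top","wrist"):
    m=camera_model(c);im=camera(c);cv2.imwrite(f"pics/{c}1.png",im[:,:,::-1])
    for n in list(PT)+["lever_pad","wheel"]:
        p=place_of(n,c)
        if p:
            print(c,n,np.round(p[0]["pixel"],1),round(p[0]["score"],2))
            if p[0]["score"]<.4: continue
            if n in PT: obs.append((m,n,p[0]["pixel"]))
            else: (pad if n=="lever_pad" else wh).append(ray(m,p[0]["pixel"]))
f=lambda p:np.concatenate([(proj(m,world(p,PT[n]))-px)/m["fx"]*np.linalg.norm(m["eye"]-world(p,PT[n]))*1e3 for m,n,px in obs])
s=least_squares(f,[.61,-.006,.16],loss="soft_l1",f_scale=4,x_scale=[.1,.1,.1])
print(s.x,s.cost)
for (m,n,_),e in zip(obs,f(s.x).reshape(-1,2)): print(n,e.round(1))
for l in(pad,wh):
    if len(l)>1:
        x,e=tri(l);print(x,e,rackc(s.x,x))
r=read_state();print(r["time_s"],r["position"],r["tool_rot"],r["width"],r["force"],r["joint_positions"],rackc(s.x,r["position"]))
E
python3 m1.py
```

```text
side cover_mouth [361.6 165.6] 0.74
side rail_end [417.5 300.2] 0.96
side notch [406.1 269.9] 0.6
side rack [364.3 241.2] 0.98
side lever_pad [318.3 193.7] 0.74
top rail_end [405.9 158.9] 0.83
top notch [386.3 155.9] 0.88
top rack [327.2 169.8] 0.64
top lever_pad [321.4 202.6] 0.6
wrist cover_mouth [531.9  88.4] 0.65
wrist rail_end [414.7 344.4] 0.61
wrist notch [421.2 314.8] 0.93
wrist rack [422.7 115.1] 0.85
wrist lever_pad [322.3  78. ] 0.72
[ 0.61407325 -0.01061514  0.14269079] 161.56345223293118
cover_mouth [7.8 5.8]
rail_end [ 4.5 -0.2]
notch [-1.9  3.3]
rack [-2.5 -4.5]
rail_end [-4.6 -3.6]
notch [ 5.9 14.3]
rack [-3.9  5.3]
cover_mouth [1.7 2.7]
rail_end [-2.5  1.7]
notch [ 2.6 -3.7]
rack [-0.2 -1. ]
[0.48235637 0.01069072 0.15977833] [np.float64(0.0035075418381735565), np.float64(0.00427034454125106), np.float64(0.0028970449412547435)] [-0.12734838  0.0398204   0.15977833]
3.65 [ 0.49966788 -0.0795354   0.30277408] [-4.35072347e-06  6.47151833e-01  7.62361138e-01 -1.33648337e-05] -0.00030726927129376706 [-0.64172558 -0.01115673  0.51565284] [-3.29044217e-01  2.02742352e-02  1.63890718e+00 -2.17736232e-05
  1.48242912e+00 -4.92153615e-01] [-0.1230436  -0.05195056  0.30277408]
```

Run:
```python
from h import *
m=camera_model("wrist");im=cv2.imread("pics/wrist1.png")
for p,col in(([.614,-.0106,.1427],(255,0,0)),([.611,-.008,.155],(0,0,255))):
    for x in(-.045,.045):
        a=[tuple(np.int32(proj(m,world(p,(x,y,.104+.1145*(y+.21)-16e-3))))) for y in(.03,-.3)]
        cv2.line(im,a[0],a[1],col,1)
    c=[np.int32(proj(m,world(p,(x,y,.014)))) for x,y in((-.115,-.35),(.115,-.35),(.115,.35),(-.115,.35))]
    cv2.polylines(im,[np.array(c)],True,col,1)
cv2.imwrite("pics/w1o.png",im);print(m["eye"])
```

```text
[0.48582052 0.00093315 0.42586129]
```

View pics/w1o.png

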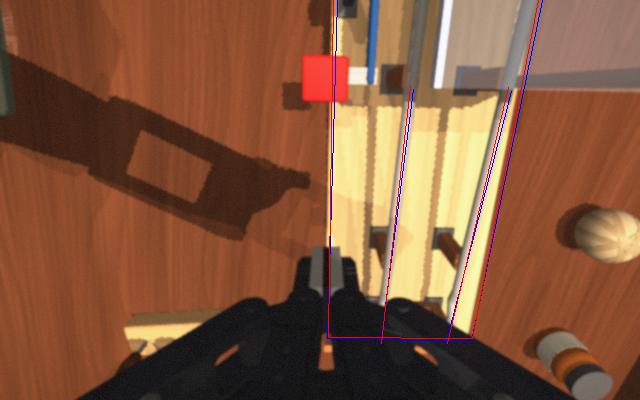

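Blue (.143) and red (.155) overlays both match the rails and base edge well, with the pad at (325,78). I'll take the rack at (.6125, -.009) with yaw .15 and move above the pad.

Request:
move_arm(motion="-0.0175 0.081 -0.108 0 0 -0.001 0;-0.0175 0.081 -0.108 0 0 -0.001 0;-0.0175 0.081 -0.108 0 0 0 0;-0.0175 0.081 -0.108 0 0 0 0")

```text
time_s: 4.05
position: [0.482, 0.0021, 0.194]
tool_rot: [0.0, 0.652, 0.758, 0.0]
force: [-0.9, 0.7, -0.1]
width: -0.0002
gripper_force: 0.0
```

Run:
```python
from h import *
p=[.6125,-.009,.15]
r=read_state();print(r["time_s"],r["position"],r["force"])
for c in("side","top","wrist"):
    im=camera(c);m=camera_model(c)
    if c!="top":cv2.imwrite(f"pics/{c}2.png",im[:,:,::-1])
    for n in("lever_pad","wheel"):
        for q in place_of(n,c)[:1]:
            w=atz(ray(m,q["pixel"]),.16);print(c,n,q["pixel"],q["score"],w,rackc(p,w))
r=read_state();print(r["time_s"],r["position"],r["force"],rackc(p,r["position"]))
a=cv2.imread("pics/side2.png")[120:280,240:440];cv2.imwrite("pics/c2.png",cv2.resize(a,None,fx=3,fy=3))
```

```text
4.05 [0.48201373 0.00213782 0.1939786 ] [-0.89322058  0.74663286 -0.10984247]
side lever_pad [318.4, 193.1] 0.65 [0.48655572 0.01322027 0.16      ] [-0.12120951  0.04079164  0.16      ]
side wheel [258.1, 185.3] 0.22 [0.33005845 0.07631818 0.16      ] [-0.26652025  0.12656769  0.16      ]
top lever_pad [384.8, 159.2] 0.24 [ 0.63758716 -0.21361578  0.16      ] [-0.00577195 -0.20606715  0.16      ]
wrist lever_pad [329.2, 236.3] 0.71 [0.4844696  0.00496132 0.16      ] [-0.12450641  0.03293718  0.16      ]
4.5 [0.48353962 0.00057768 0.19643496] [-0.49534983  0.34190527 -0.08798353] [-0.12608103  0.02874173  0.19643496]
```

View pics/c2.png

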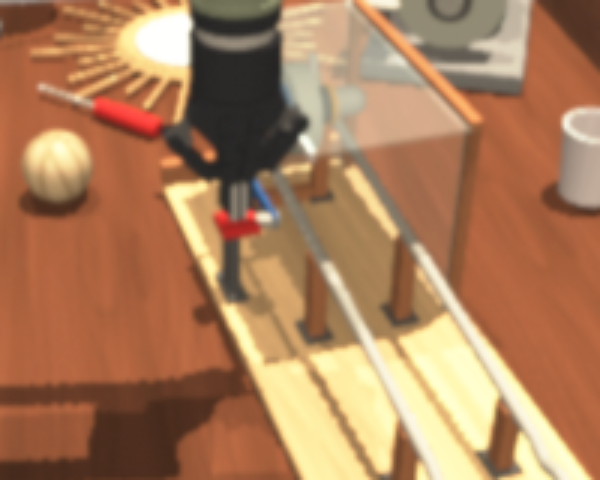

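View pics/wrist2.png

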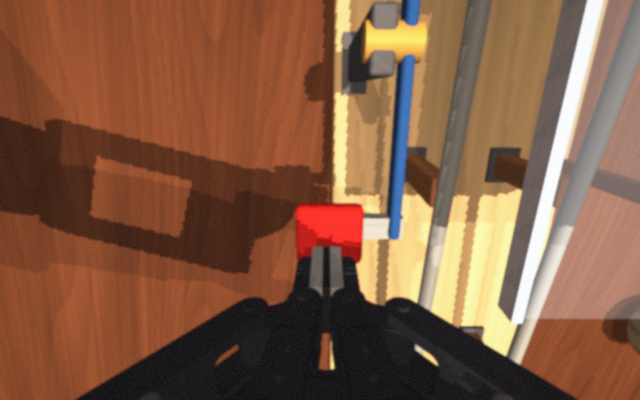

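Fingertips at about (327,250) overlap the lower part of the red pad (rows 205–262). Pressing now.

Request:
move_arm(motion="0 0.008 -0.06 0 0 0 0;0 0.008 -0.06 0 0 0 0;0 0.006 -0.06 0 0 0 0;0 0 -0.05 0 0 0 0")

```text
time_s: 4.9
position: [0.4848, 0.0065, 0.1452]
tool_rot: [0.001, 0.652, 0.758, 0.001]
force: [-34.4, 3.6, 101.5]
width: 0.0002
gripper_force: 44.8
```

Request:
move_arm(motion="0 -0.02 0.12 0 0 0 0;0.06 -0.18 0 0 0 0 0;0.18 -0.02 0 0 0 0 0;0.18 0 -0.04 0 0 0 0;0.125 0 -0.08 0 0 0 0")

```text
time_s: 5.4
position: [0.6236, -0.0501, 0.1405]
tool_rot: [0.004, 0.653, 0.758, 0.002]
force: [0.6, 0.4, -0.7]
width: 0.0001
gripper_force: 0.0
```

```bash
cat > m2.py <<'E'
from h import *
import sys
p=[.6125,-.009,.15]
r=read_state();print(r["time_s"],r["position"],r["force"],rackc(p,r["position"]))
def wy(m,px):  # intersect ray with plane of wheel centres
    o,d=ray(m,px);o=rackc(p,o);c,s=np.cos(p[2]),np.sin(p[2]);d=np.array([c*d[0]+s*d[1],-s*d[0]+c*d[1],d[2]])
    t=(.104+.1145*(o[1]+.21)-o[2])/(d[2]-.1145*d[1]);return o+t*d
for c in sys.argv[1:]:
    t=read_state()["time_s"];m=camera_model(c);im=camera(c)
    cv2.imwrite(f"pics/{c}_{t:.2f}.png",im[:,:,::-1])
    for q in trace("wheel",c)[:1]:
        ys,xs=np.nonzero(q["mask"]);print(t,c,"trace",round(q["score"],2),q["pixel"],xs.min(),xs.max(),ys.min(),ys.max(),wy(m,q["pixel"]).round(4))
E
python3 m2.py wrist top
```

```text
5.4 [ 0.62355249 -0.05009374  0.1404521 ] [ 0.55015056  0.40081845 -0.68942419] [ 0.00478741 -0.04228397  0.1404521 ]
```

```bash
ls pics; python3 -c "
import cv2,numpy as np,glob
a=cv2.imread(glob.glob('pics/wrist_5*')[0]);b=cv2.imread(glob.glob('pics/top_5*')[0])[110:260,200:440]
b=cv2.resize(b,(640,400));cv2.imwrite('pics/j.png',cv2.resize(np.vstack([a,b]),(480,600)))"
```

```text
c2.png
side0.png
side1.png
side2.png
top0.png
top1.png
top_5.50.png
w1o.png
wrist1.png
wrist2.png
wrist_5.40.png
```

View pics/j.png

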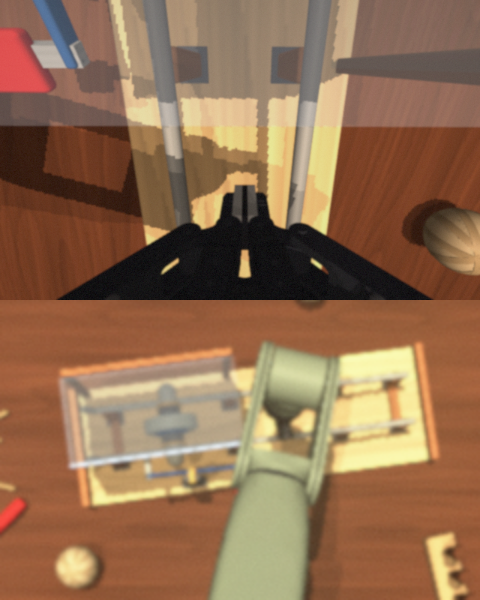

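The wrist view has the fingers midway between the rails. The top crop shows the wheel still under the cover, at about (286,172) in the full picture. I'll track it by template matching.

```bash
cat > m3.py <<'E'
from h import *
import sys
sys.argv=["x"]
exec(open("m2.py").read().split("for c in")[0])
import glob
m=camera_model("top")
T=cv2.imread("pics/top_5.50.png")[150:192,274:298]
o=np.array([286.,171.])
print(5.5,wy(m,[286,172.5]))
Z=lambda y:world(p,(0,y,.104+.1145*(y+.21)))
for k in range(2):
    t=read_state()["time_s"];im=camera("top")[:,:,::-1].copy();cv2.imwrite(f"pics/top_{t:.2f}.png",im)
    r=cv2.matchTemplate(im[140:205,274:345],T,cv2.TM_CCOEFF_NORMED);_,s,_,l=cv2.minMaxLoc(r)
    def sub(v,i): 
        if 0<i<len(v)-1: a,b,c=v[i-1:i+2];return i+(a-c)/(2*(a-2*b+c))
        return i
    x=sub(r[l[1]],l[0]);y=sub(r[:,l[0]],l[1])
    px=np.array([286+x,172.5+y-10]);print(t,s.__round__(3),px,wy(m,px).round(4))
t=read_state()["time_s"];mw=camera_model("wrist");im=camera("wrist");cv2.imwrite(f"pics/wrist_{t:.2f}.png",im[:,:,::-1])
g=trace("wheel","wrist")
for q in g[:1]:
    ys,xs=np.nonzero(q["mask"]);print(t,"wrist",q["score"],q["pixel"],xs.min(),xs.max(),ys.min(),ys.max(),wy(mw,q["pixel"]))
print("contact row",[ (y,proj(mw,Z(y)).round(0)) for y in(.02,.04,.06,.08,.1)],read_state()["time_s"])
E
python3 m3.py
```

```text
5.6 [ 0.61806321 -0.04835921  0.13626082] [ 0.20143117 -0.1682673   0.49173349] [-0.00038103 -0.03974861  0.13626082]
5.5 [-0.00138966  0.15306294  0.14557071]
5.6 0.955 [290.6552  171.84038] [-0.0011  0.1361  0.1436]
5.65 0.978 [292.45264 171.69629] [-0.0014  0.1296  0.1429]
contact row [(0.02, array([329., 145.])), (0.04, array([329.,  94.])), (0.06, array([329.,  34.])), (0.08, array([329., -34.])), (0.1, array([ 329., -115.]))] 5.8
```

```bash
sed -i '/^t=read_state/,$d' m3.py; sed -i 's/:345\]/:360]/' m3.py; echo 'print(read_state()["time_s"])'>>m3.py; python3 m3.py
```

```text
5.8 [ 0.61816634 -0.04810395  0.13884341] [-0.05280338  0.03035839  0.03526676] [-0.00024091 -0.03951162  0.13884341]
5.5 [-0.00138966  0.15306294  0.14557071]
5.8 0.97 [299.22717 170.78407] [-0.0012  0.1048  0.1401]
5.85 0.965 [300.8439  170.55975] [-0.0011  0.0989  0.1394]
5.9
```

Request:
move_arm(motion="0 0 0 0 0 0 0")

```text
time_s: 6.0
position: [0.6183, -0.048, 0.1384]
tool_rot: [0.001, 0.652, 0.758, 0.0]
force: [0.5, -0.3, -0.3]
width: -0.0001
gripper_force: 0.0
```

```bash
cat >> m3.py <<'E'
t=read_state()["time_s"];mw=camera_model("wrist");im=camera("wrist")[:,:,::-1];cv2.imwrite("pics/wA.png",im)
print("wrist",t,[(y,proj(mw,Z(y)).round(0)) for y in(.02,.04,.06)],mw["fx"],mw["eye"])
D=cv2.absdiff(im,cv2.imread("pics/wrist_5.75.png") if False else cv2.imread([f for f in glob.glob("pics/wrist_5.7*")+glob.glob("pics/wrist_5.6*")][0])).sum(2)
rows=D[:, 310:350].mean(1);print([(i,int(rows[i])) for i in range(0,260,10)])
print("sides",[(i,int(D[i,180:260].mean())) for i in range(0,200,10)])
print(read_state()["time_s"])
E
python3 m3.py; ls pics|grep wrist
```

```text
6.0 [ 0.61833313 -0.04798998  0.13843227] [ 0.4505861  -0.32568986 -0.29360136] [-5.89553102e-05 -3.94238577e-02  1.38432274e-01]
5.5 [-0.00138966  0.15306294  0.14557071]
6.0 0.869 [308.17422 169.64482] [-0.0011  0.072   0.1363]
6.05 0.83 [310.45944 169.42896] [-0.0014  0.0636  0.1353]
6.1
wrist 6.1 [(0.02, array([328., 145.])), (0.04, array([328.,  94.])), (0.06, array([328.,  35.]))] 320.2604911365002 [0.60540251 0.03269421 0.26103684]
[(0, 42), (10, 44), (20, 42), (30, 41), (40, 40), (50, 40), (60, 38), (70, 38), (80, 36), (90, 36), (100, 36), (110, 36), (120, 38), (130, 39), (140, 197), (150, 200), (160, 92), (170, 107), (180, 168), (190, 23), (200, 22), (210, 10), (220, 22), (230, 24), (240, 10), (250, 10)]
sides [(0, 51), (10, 63), (20, 64), (30, 71), (40, 82), (50, 83), (60, 89), (70, 60), (80, 66), (90, 79), (100, 45), (110, 29), (120, 18), (130, 15), (140, 17), (150, 15), (160, 13), (170, 18), (180, 17), (190, 56)]
6.15
wrist1.png
wrist2.png
wrist_5.40.png
wrist_5.70.png
```

Run:
```python
from h import *
p=[.6125,-.009,.15]
m=camera_model("wrist");a=cv2.imread("pics/wA.png").astype(int);b=cv2.imread("pics/wrist_5.70.png").astype(int)
d=abs(a-b).sum(2)
for c in(318,324,330,336): print(c,[int(v) for v in d[176:200,c]])
print("gray",a[176:260:4,328].sum(1)//3)
for y in(-.0285,-.025,-.032):
  for z in(.119,.137,.16): print(y,z,proj(m,world(p,(0,y,z))).round(0))
print("eye rack",rackc(p,m["eye"]))
E=rackc(p,m["eye"])
for yc in(.045,.05,.055,.06):
    zc=.104+.1145*(yc+.21); th=np.linspace(0,2*np.pi,200)
    print(yc,max(proj(m,world(p,(0,yc+.048*np.cos(t),zc+.048*np.sin(t))))[1] for t in th).round(1))
```

```text
318 [169, 176, 177, 177, 175, 185, 187, 198, 218, 207, 129, 56, 3, 6, 12, 26, 35, 15, 17, 7, 6, 14, 37, 64]
324 [163, 164, 179, 172, 166, 178, 185, 187, 205, 194, 135, 40, 4, 11, 22, 29, 31, 28, 16, 5, 10, 15, 7, 2]
330 [166, 169, 178, 171, 174, 172, 189, 193, 198, 196, 136, 56, 4, 12, 26, 39, 34, 23, 12, 17, 16, 14, 9, 11]
336 [149, 154, 154, 159, 152, 166, 156, 164, 172, 177, 129, 44, 1, 19, 23, 50, 48, 35, 21, 13, 7, 10, 6, 7]
gray [145 146 132 202 203 193 192 125 127 124 123 101  96  92 167 181 178 173
  39  23  21]
-0.0285 0.119 [327. 240.]
-0.0285 0.137 [328. 259.]
-0.0285 0.16 [328. 290.]
-0.025 0.119 [327. 234.]
-0.025 0.137 [328. 252.]
-0.025 0.16 [328. 282.]
-0.032 0.119 [327. 247.]
-0.032 0.137 [328. 266.]
-0.032 0.16 [328. 298.]
eye rack [-0.00074781  0.04228123  0.26084334]
0.045 208.5
0.05 196.2
0.055 183.7
0.06 171.0
```

Request:
move_arm(motion="0.0036 -0.0237 -0.0027 0 0 0 0;0.0078 -0.0514 -0.006 0 0 0 0;0.0099 -0.0653 -0.0076 0 0 0 0;0.0103 -0.068 -0.0079 0 0 0 0")

```text
time_s: 6.55
position: [0.6265, -0.1021, 0.1309]
tool_rot: [0.0, 0.652, 0.758, -0.0]
force: [-0.0, -0.7, -1.0]
width: 0.0001
gripper_force: 0.0
```

Request:
move_arm(motion="0.0104 -0.0688 -0.008 0 0 0 0")

```text
time_s: 6.65
position: [0.6291, -0.1195, 0.1289]
tool_rot: [0.0, 0.652, 0.758, -0.0]
force: [0.4, 1.0, -0.2]
width: 0.0005
gripper_force: 0.1
```

Request:
move_arm(motion="0.0104 -0.0688 -0.008 0 0 0 0")

```text
time_s: 6.75
position: [0.6316, -0.1366, 0.1269]
tool_rot: [-0.0, 0.652, 0.758, -0.0]
force: [0.6, 0.0, -0.2]
width: -0.0002
gripper_force: 0.1
```

Request:
move_arm(motion="0.0101 -0.0665 -0.0077 0 0 0 0;0.0096 -0.0633 -0.0073 0 0 0 0")

```text
time_s: 6.95
position: [0.6366, -0.1688, 0.1232]
tool_rot: [0.0, 0.652, 0.758, -0.0]
force: [1.4, -0.0, 0.6]
width: -0.0003
gripper_force: 0.1
```

Request:
move_arm(motion="0.0085 -0.0562 -0.0065 0 0 0 0;0.0074 -0.049 -0.0057 0 0 0 0")

```text
time_s: 7.15
position: [0.6406, -0.1946, 0.1202]
tool_rot: [0.0, 0.652, 0.758, -0.0]
force: [0.3, 0.3, 0.6]
width: -0.0001
gripper_force: 0.0
```

Request:
move_arm(motion="0.0063 -0.0419 -0.0049 0 0 0 0;0.0053 -0.0348 -0.004 0 0 0 0;0.0042 -0.0277 -0.0032 0 0 0 0;0.0031 -0.0206 -0.0024 0 0 0 0")

```text
time_s: 7.55
position: [0.6452, -0.2249, 0.1167]
tool_rot: [-0.0, 0.652, 0.758, 0.0]
force: [-0.4, -0.0, 0.6]
width: 0.0002
gripper_force: 0.1
```

Now tail off to about 0.015 m/s and hold there, then look.

Request:
move_arm(motion="0.002 -0.0134 -0.0016 0 0 0 0;0.0012 -0.0079 -0.0009 0 0 0 0;0.0006 -0.004 -0.0004 0 0 0 0;0 0 0 0 0 0 0;0 0 0 0 0 0 0;0 0 0 0 0 0 0")

```text
time_s: 8.15
position: [0.6461, -0.2307, 0.1162]
tool_rot: [0.0, 0.652, 0.758, -0.0]
force: [0.2, -1.5, -0.3]
width: -0.0004
gripper_force: 0.5
```

```bash
python3 m2.py wrist; cp $(ls -t pics/wrist_*|head -1) pics/wB.png; python3 m2.py wrist|tail -1
```

```text
8.15 [ 0.64611465 -0.2306738   0.11617344] [ 0.16901399 -1.5188372  -0.31978379] [ 1.10679176e-04 -2.24207950e-01  1.16173436e-01]
8.15 wrist trace 0.88 [325.9, 146.1] 131 518 17 271 [-0.0006 -0.165   0.1092]
8.25 wrist trace 0.59 [325.1, 145.8] 131 518 16 271 [-0.0009 -0.1649  0.1092]
```

View pics/wB.png

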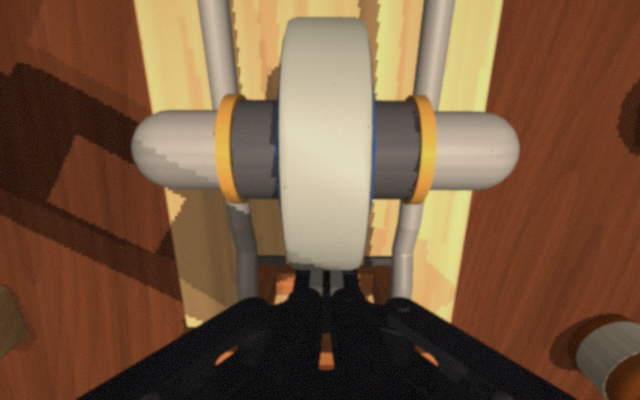

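The wheel (disc at about (325,145)) rests squarely against the fingertips, with its centre at rack y ≈ -0.165. Creeping down now at 0.03 m/s.

Request:
move_arm(motion="0.0018 -0.0119 -0.0024 0 0 0 0;0.0018 -0.0119 -0.0024 0 0 0 0;0.0018 -0.0119 -0.0024 0 0 0 0;0.0018 -0.0119 -0.0024 0 0 0 0;0.0018 -0.0119 -0.0024 0 0 0 0;0.0018 -0.0119 -0.0024 0 0 0 0;0.0018 -0.0119 -0.0024 0 0 0 0;0.0018 -0.0119 -0.0024 0 0 0 0;0.0018 -0.0119 -0.0024 0 0 0 0;0.0018 -0.0119 -0.0024 0 0 0 0;0.0018 -0.0119 -0.0024 0 0 0 0;0.0018 -0.0119 -0.0024 0 0 0 0;0.0018 -0.0119 -0.0024 0 0 0 0")

```text
time_s: 9.65
position: [0.652, -0.2697, 0.1082]
tool_rot: [-0.0, 0.652, 0.758, 0.0]
force: [-0.4, -0.7, -0.6]
width: -0.0002
gripper_force: 0.2
```

Request:
move_arm(motion="0.0012 -0.0079 -0.0018 0 0 0 0;0.0012 -0.0079 -0.0018 0 0 0 0;0.0012 -0.0079 -0.0018 0 0 0 0;0.0012 -0.0079 -0.0018 0 0 0 0;0.0012 -0.0079 -0.0018 0 0 0 0;0.0012 -0.0079 -0.0018 0 0 0 0;0.0012 -0.0079 -0.0018 0 0 0 0;0.0012 -0.0079 -0.0018 0 0 0 0;0.0012 -0.0079 -0.0018 0 0 0 0;0.0012 -0.0079 -0.0018 0 0 0 0;0.0012 -0.0079 -0.0018 0 0 0 0;0.0012 -0.0079 -0.0018 0 0 0 0;0.0012 -0.0079 0 0 0 0 0;0.0012 -0.0079 0 0 0 0 0;0.0012 -0.0079 0 0 0 0 0;0.0012 -0.0079 0 0 0 0 0")

```text
time_s: 11.25
position: [0.6568, -0.3009, 0.1028]
tool_rot: [-0.0, 0.652, 0.758, 0.0]
force: [0.1, -0.1, 0.7]
width: 0.0003
gripper_force: 0.0
```

```bash
python3 m2.py wrist; cp $(ls -t pics/wrist_*|head -1) pics/wC.png; python3 m2.py wrist|tail -1
```

```text
11.25 [ 0.65677593 -0.30090225  0.1028461 ] [ 0.081494   -0.10105718  0.65959314] [ 1.57431587e-04 -2.95241015e-01  1.02846104e-01]
11.25 wrist trace 0.68 [324.4, 132.7] 124 524 0 258 [-0.0011 -0.2299  0.1017]
11.35 wrist trace 0.76 [321.2, 129.2] 124 523 0 256 [-0.0024 -0.2289  0.1018]
```

View pics/wC.png

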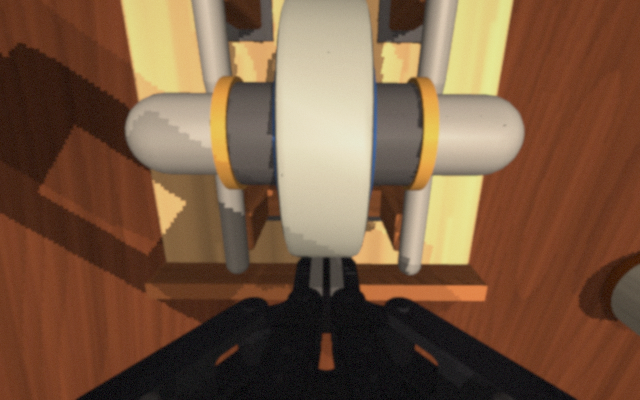

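The wheel sits at rack y ≈ -0.230, in the notches and clear of the fingers. Backing off and lifting.

Request:
move_arm(motion="0.0024 -0.016 0 0 0 0 0;0.005 -0.03 0 0 0 0 0;0.005 -0.04 0.02 0 0 0 0;0 0 0.1 0 0 0 0;0 0 0.15 0 0 0 0;0 0 0.15 0 0 0 0;0 0 0.1 0 0 0 0;0 0 0 0 0 0 0;0 0 0 0 0 0 0")

```text
time_s: 12.35
position: [0.6601, -0.3236, 0.2341]
tool_rot: [0.001, 0.652, 0.758, 0.0]
force: [-0.4, -0.4, -0.4]
width: 0.0
gripper_force: 0.0
```

```bash
cat > m4.py <<'E'
from h import *
p=[.6125,-.009,.15];rs=[]
for c in("side","wrist"):
    camera(c);m=camera_model(c);q=place_of("wheel",c)
    if q: print(c,q[0]["pixel"],q[0]["score"],"expected",proj(m,world(p,(0,-.23,.097))).round(1));rs.append(ray(m,q[0]["pixel"]))
if len(rs)==2: x,e=tri(rs);print(rackc(p,x),e)
print(read_state()["time_s"],read_state()["position"])
E
python3 m4.py; sleep 0; python3 m4.py
```

```text
side [405.2, 271.0] 0.86 expected [405.1 270.7]
wrist [327.8, 83.2] 0.82 expected [328.9  81.4]
[-0.00064281 -0.23136117  0.09763916] [np.float64(0.0001821928648717656), np.float64(0.00018219286487174819)]
12.55 [ 0.6587933  -0.32214715  0.2301052 ]
side [406.7, 271.0] 0.76 expected [405.1 270.7]
wrist [325.8, 81.8] 0.77 expected [327.9  81.1]
[ 0.00030728 -0.23189705  0.0985931 ] [np.float64(0.0023564847405579807), np.float64(0.002356484740557895)]
12.75 [ 0.65949535 -0.32231303  0.23162191]
```

The wheel rests at the notch point, still and clear of the hand. Handing in.

```bash
python3 -c "
from cell import job_done
print(job_done())"
```

```text
the job is handed in; nothing more can be done
None
```

I handed the job in at about 12.8 s, with the wheel released, caught, slowed and let down into the notches. It measured about 2 mm from the notch point, still and clear of the hand. The lever press peaked near 100 N at the wrist (limit 120 N), I didn't re-measure the bystanders, and the hand-in returned no verdict.

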